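# Pull the filter plate of the boatyard dust extractor for inspection

## Robot

A 7-joint arm with a two-finger parallel gripper is mounted at the origin on the work surface. World frame = base frame: x ahead of the robot, y to its left, z up, the work surface at z = 0. Lengths are in m, angles in rad, forces in N, time in s.
With the tool pointing down it reaches from about 0.425 to 0.925 m from the base axis. Payload 6.8 kg.
Tool frame: the origin (TCP) lies midway between the tips of the shut fingers; the grasp point (between the pads) lies 19 mm behind it; z points along the fingers, y is the line along which they close (so a half turn about z gives the same grasp; the last joint's range is limited). The gripper opens to 88 mm and grips with 3 to 60 N. Pads are 20 mm wide; open, the fingers measure 115 mm over their backs; the gripper's body (75 mm by 178 mm) begins 61 mm behind the grasp point.
Start: joints at [1.116, 0.477, 0.022, 1.555, -0.011, 1.109, -0.083], TCP at [0.229, -0.635, 0.223] pointing down, gripper open.
Joint ranges: [-2.96, 2.96], [-0.34, 2.1], [-1.41, 1.46], [0.24, 2.44], [-1.37, 4.51], [0.17, 1.92], [-2.96, 2.96]. Speed limits (rad/s): [2.39, 2.39, 3.14, 3.14, 3.14, 3.14, 3.14].

## Interface

Orientations are given as a unit quaternion [x, y, z, w].
In Python, from station import ctrl, imaging, trace gives the robot as it stands. The module is installed in compiled form; this text tells all that it offers.
- The arm moves only by the shell command python3 -m creep 'ROWS' [OPENING] [FORCE]. ROWS is a JSON object of lists of equal length, an entry for each row: "translation": the shift along the tool's x, y, z in mm, a list of three; "spin": the turn about the tool's z in degrees. A call has 1 to 12 rows; each row is the pose to reach, as a shift and turn from the pose commanded when the call began, along the tool's axes at that moment; what a row does not reach only later rows make up. A row lasts 1/12 s, in which the tool goes at most 41.7 mm and 7.16 degrees, less where a joint would pass 70% of its speed; a pose out of reach is approached as far as the arm can. A call with a gripper value outside its range is refused whole. OPENING is the opening, from 0 (shut) to 1 (fully open), set as the call begins (- or left out, the last holds). The fingers move at their own pace and stop on an object; FORCE is the grip in N (left out, the last holds). Time passes only in rows, so rows that repeat a pose let the fingers close. It gives the time, the measured TCP pose, the force, the opening and the grip force at its end, in the units of the state.
- ctrl.observe(): the state, without advancing time (a new reading comes with each control period).
- imaging.camera(name): name is "side" or "top"; returns the picture (480x640x3 uint8, blue, green, red); there is no depth.
- imaging.camera_params(name): a dict with "camera_matrix" (3x3 intrinsics, pixels), "R" (3x3) and "t" (3): a world point X has camera coordinates R X + t. Camera axes: x right, y down, z forward; pixel columns grow to the right and rows downward; lengths in m; the calibration is good to about 2 mm. A picture is of the moment at which its call begins. camera_params takes no time and is no camera call.
- ctrl.sign_off(): hands the job in; it is judged then, once.
Trained networks look in the newest picture that a camera, given by its name, has taken for a name from the list of things; names that differ only in an ending like _2 or _b are one class to them, and where a whole thing is asked for, a point or a joint stands for the part that bears it (a point fixed in the world has none). Each returns a list of dicts, best first, with "p" (0 to 1); they miss things now and then, are a little off and sometimes report something else, mostly with a low value. They report only what shows in the picture. A call takes as long as a camera call. They do not tell look-alikes from the thing itself.
- trace(name, camera): "mask" (480x640 bool, what is visible of it) and "bbox" ([centre column, centre row, width, height] in pixels, round what is visible of it).
The state is a dict: "t": time; "joints": joint angles; "joint_vel": joint speeds; "tau": joint torques, N m; "ee_pos": TCP position; "ee_rot": TCP orientation; "wrist_force": force on the tool from outside, world axes, zero at the start; "wrist_torque": the same for the moment, N m; "grip_width": finger opening in m; "grip_force": force on a finger pad.
Only numpy, scipy, OpenCV 4.12 (cv2) and the standard library are available. Lean on these libraries where they do the work, as an engineer would, in place of code of your own. Each camera call takes 0.05 s, during which the arm holds its last target. There are 200 camera calls.

## Task

Take the filter out of the dust extractor for inspection: first push its half-open front door fully shut so that the catch holds it, then swing the yellow hood flap on top up to about vertical, where it stays by itself. Draw the blue filter plate straight up out of its slot by its orange tab and finish holding it still and upright over the middle of the aluminium dust tray, its wide face lined up with the tray's long side and its lower edge well clear of the tray (about 10 cm above the bench): do not put it down or let go. Leave the spray can on top and the other loose things where they are.

Things in the scene. Friction and masses are not known exactly. Their poses are not given: they have to be found in the camera images.
- cabinet: Fixed grey-green dust extractor, 190 (x) x 360 (y) x 150 mm high. Origin: centre of its underside; x from front (robot side) to back, y to its left. Left half: door compartment, flat top, spray can on it. Right half: yellow hood flap on the deck (150 mm high), under it the filter slot, 16 x 124 mm (long along y), floor 45 mm above the bench, centred at x 10, y -90 mm.
- door (a joint): Paler front door of the left half, vertical hinge at its right edge. 0 = shut, grows as the free left edge swings out towards the robot (rad); starts at 0.35 to 0.65. A sprung ball catch resists over the last 0.1 rad (up to about 9 N near the free edge); once passed, below 0.04, it pulls the door to 0 and holds it. Elsewhere the door moves freely and stays where left.
- door_push (a point): On the door's outer face, 120 mm from the hinge axis, 25 mm from the free edge, 123 mm above the bench, 20 mm below the door's top edge. Door panel: 145 mm wide, 12 mm thick, heights 18 to 143 mm. Axes turn with the door: -x is the face's outward normal, y from hinge to free edge. A lock disc stands 5 mm proud 60 mm lower.
- door_hinge (a point): On the door's vertical hinge axis at height 123 mm; the axis lies in the plane of the door's inner face, at cabinet x -95, y 20 mm.
- flap (a joint): Yellow hood flap (120 x 170 mm, 51 mm high, open underneath) over the filter slot, hinged along the cabinet's y at its rear lower edge. 0 = closed, grows as it swings up and back (rad), 1.57 = vertical, stop at 1.7. Stiff hinge: it stays where it is left; lifting at the handle takes about 3 N.
- flap_handle (a point): Centre of the flap's red handle, a round bar 14 mm in diameter and 40 mm long, along the cabinet's y, 28 mm in front of the hood's front face on a 12 mm wide stem. Flap closed: 185 mm above the bench, 35 mm above the deck, free from above. Pinched by its two ends (40 mm apart along y) it turns between the pads as the flap swings.
- flap_hinge (a point): Middle of the flap's hinge axis, 150 mm above the bench, at the cabinet's x 85, y -90 mm. The handle swings about it at 152 mm radius.
- plate: Blue filter plate with white pleats, 12 (x) x 120 (y) x 105 mm (z), upright in the slot with 2 mm play, hidden under the closed flap; 110 to 230 g. Origin: centre of its lower edge, 45 mm above the bench at the start. An orange tab, 10 (x) x 30 (y) x 35 mm high, stands on the middle of its upper edge, from 150 to 185 mm above the bench.
- plate_tab (a point): Grip point in the tab: 124 mm above the plate's origin, 19 mm above its upper edge, 16 mm below the tab's top; axes as the plate's.
- tray: Fixed shallow aluminium tray on the bench, 130 (x) x 190 (y) x 25 mm high, open on top. Origin: centre of its underside; its long side is along y.
- spray_can: Bystander: white spray can with rusty rims, 65 mm in diameter, 185 mm high, standing on the cabinet's left half. Origin: centre of its underside.
- tape_roll: Bystander: yellow roll of masking tape lying flat, 96 mm across, 25 mm high, on the left of the bench. Origin: centre of its underside.
- sanding_block: Bystander: cork sanding block, 70 x 120 x 34 mm, behind the tray. Origin: centre of its underside.
- scraper: Bystander: scraper lying flat, 195 mm long, 18 mm high, wooden handle, steel blade. Origin: under the handle's front part.
- wedge: Bystander: block of wood, 160 x 70 x 45 mm, on the left. Origin: centre of its underside.
- filler_jar: Bystander: jar with red cap, 72 mm in diameter, 80 mm high, behind on the right. Origin: centre of its underside.
- screwdriver: Bystander: screwdriver lying on the left of the bench. Origin: under its middle.
There are look-alikes about, which are no part of the job. Several things have the shape of the tray; the one meant has the colours described above.

How it is judged:
On the way, in this order (a step that is already met when the one before it is completed fails the run):
1. the door is shut on its catch, with the flap still closed (value of joint door below 0.03 rad and value of joint flap below 0.2 rad), for 0.3 s.
2. the flap is swung up, with the plate still in its slot (value of joint flap above 1.25 rad and z of plate in the frame of cabinet below 0.06 m), for 0.2 s.
3. the plate is drawn out of the slot, clear of the deck (z of plate in the frame of cabinet above 0.152 m and contact force between plate and the fingers above 0.5 N), for 0.1 s.
At the end, for the whole second after the job is handed in: Door shut (below 0.03 rad), flap up (above 1.25 rad), plate held still by the fingers only (under 0.03 m/s), lower edge 60 to 200 mm above the bench, within 45 mm of the tray's centre horizontally, upright within 0.25 rad, wide face within 0.3 rad of the tray's long side (value of joint door below 0.03 rad and value of joint flap above 1.25 rad and horizontal distance between plate and tray below 0.045 m and height (world z) of plate between 0.06 and 0.2 m and angle between plate's own z axis and vertical below 0.25 rad and angle between the y axis of plate and the y axis of tray, either way round below 0.3 rad and contact force between plate and the fingers above 0.5 N and contact force between plate and tray below 0.05 N and contact force between plate and cabinet below 0.05 N and linear speed of plate below 0.03 m/s); the arm keeps its last pose, push and grip.
It fails at once if a bystander is shifted by more than 30 mm (distance of any of spray_can, tape_roll, sanding_block, scraper, wedge, filler_jar, screwdriver from where it was at the start of the episode above 0.03 m).
It fails at once if the spray can is tipped (angle between spray_can's own z axis and vertical above 0.3 rad).
It also fails if it takes over 72 s, if anything falls off the work surface, if the arm or the gripper's body presses on something with over 40 N, if the wrist force passes 120 N, or if a joint passes its speed limit or range.

## Working session

There is one attempt and no reset: what is moved stays moved. The work goes in short steps, Python scripts to look and compute and a shell command to move; the robot and the scene stay as the last step left them, time stands still between calls to the robot, and variables do not carry over. Pictures are saved under pics/ and viewed, at most 11 in all, crops included, and the job is handed in when it is done.

```bash
mkdir -p pics; python3 - <<'E'
from station import ctrl, imaging, trace
import cv2, numpy as np
for c in ["side","top"]:
    cv2.imwrite(f"pics/{c}0.png", imaging.camera(c)); p=imaging.camera_params(c); print(c,p)
    for n in ["door","flap","flap_handle","tray","spray_can","cabinet"]:
        for d in trace(n,c)[:3]: print(n,round(d["p"],2),np.round(d["bbox"]))
s=ctrl.observe(); print({k:s[k] for k in("t","ee_pos","ee_rot","grip_width","wrist_force")})
E
```

```text
side {'camera_matrix': array([[461.53048721,   0.        , 321.08052489],
       [  0.        , 461.53048721, 242.38447666],
       [  0.        ,   0.        ,   1.        ]]), 'R': array([[-0.80030407, -0.59947063, -0.01218044],
       [-0.4164865 ,  0.57040138, -0.70794157],
       [ 0.43133791, -0.56149553, -0.70616597]]), 't': array([0.38180871, 0.25365945, 0.98364773])}
door 0.84 [285. 295.  26.  88.]
flap 0.58 [281. 197.  80.  74.]
flap_handle 0.79 [282. 196.  88.  66.]
tray 0.64 [399. 201.  58.  56.]
tray 0.63 [485. 220.  55.  61.]
spray_can 0.73 [215. 217.  48.  79.]
top {'camera_matrix': array([[502.517464  ,   0.        , 318.74753396],
       [  0.        , 502.517464  , 236.99572451],
       [  0.        ,   0.        ,   1.        ]]), 'R': array([[-0.01408315, -0.99988785, -0.00509423],
       [-0.99419963,  0.01454594, -0.1065622 ],
       [ 0.10662434,  0.00356395, -0.99429299]]), 't': array([0.05214779, 0.46318858, 1.22351724])}
door 0.83 [266. 247.  58.  47.]
door 0.16 [340. 175.  79.  73.]
flap 0.7 [339. 176.  78.  69.]
flap 0.55 [192. 269.  36.  37.]
flap 0.42 [265. 244.  55.  35.]
flap_handle 0.71 [338. 175.  76.  73.]
tray 0.82 [502. 342.  95.  75.]
tray 0.8 [467. 245.  88.  77.]
spray_can 0.71 [242. 160.  44.  53.]
spray_can 0.32 [194. 268.  38.  42.]
cabinet 0.57 [299. 201. 159. 125.]
cabinet 0.56 [264. 245.  56.  42.]
{'t': 0.7, 'ee_pos': array([ 0.22944906, -0.63484468,  0.22267803]), 'ee_rot': array([9.85009717e-01, 1.72498852e-01, 2.84322464e-05, 4.10872573e-05]), 'grip_width': 0.08806007762527474, 'wrist_force': array([-0.02155632,  0.77646354,  0.54064941])}
```

View pics/top0.png

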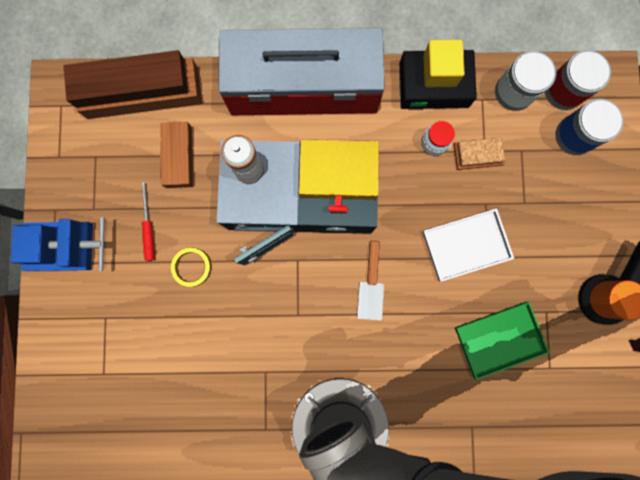

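View pics/side0.png

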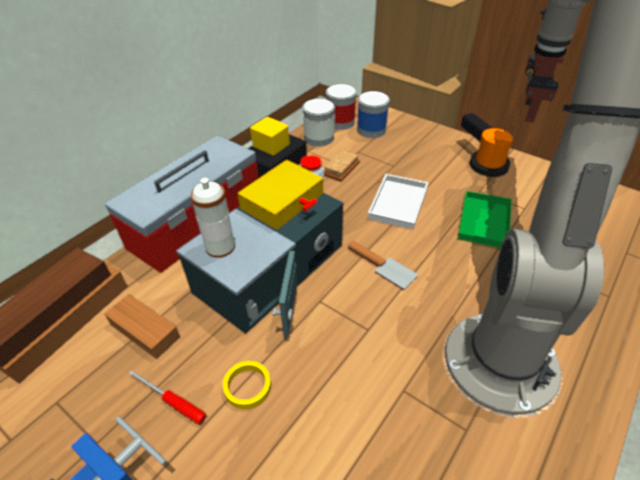

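```bash
cat > h.py <<'E'
import numpy as np, cv2
from station import ctrl, imaging, trace
P={c:imaging.camera_params(c) for c in("side","top")}
def ray(c,uv):
    p=P[c]; d=p["R"].T@np.linalg.inv(p["camera_matrix"])@np.array([uv[0],uv[1],1.]); return -p["R"].T@p["t"],d
def atz(c,uv,z):
    o,d=ray(c,uv); return o+d*(z-o[2])/d[2]
def tri(us,ut):
    Ms=[P[c]["camera_matrix"]@np.c_[P[c]["R"],P[c]["t"]] for c in("side","top")]
    X=cv2.triangulatePoints(Ms[0],Ms[1],np.float64(us).reshape(2,1),np.float64(ut).reshape(2,1)).ravel(); return X[:3]/X[3]
def proj(c,X):
    p=P[c]; q=p["camera_matrix"]@(p["R"]@np.asarray(X,float)+p["t"]); return q[:2]/q[2]
def blob(img,lo,hi,box):
    h=cv2.inRange(cv2.cvtColor(img,cv2.COLOR_BGR2HSV),lo,hi); m=np.zeros_like(h); x0,y0,x1,y1=box; m[y0:y1,x0:x1]=h[y0:y1,x0:x1]; return m
E
python3 - <<'E'
from h import *
T=cv2.imread("pics/top0.png");S=cv2.imread("pics/side0.png")
r={}
for c,I,b in(("top",T,(320,190,355,218)),("side",S,(295,192,325,218))):
    m=blob(I,(0,150,110),(6,255,255),b); ys,xs=np.nonzero(m); r[c]=(xs.mean(),ys.mean()); print(c,r[c],len(xs),xs.min(),xs.max(),ys.min(),ys.max())
    ys,xs=np.nonzero(m); print(np.array([(m[y]>0).sum() for y in range(b[1],b[3])]))
print("handle",tri(r["side"],r["top"]))
for c,I in(("top",T),("side",S)):
    d=[d for d in trace("tray",c)]
    for e in d[:2]:
        R=cv2.minAreaRect(np.argwhere(e["mask"])[:,::-1].astype(np.float32)); 
        print(c,R,[atz(c,q,.025)[:2].round(3).tolist() for q in cv2.boxPoints(R)])
a=cv2.resize(T[130:280,200:400],None,fx=4,fy=4,interpolation=cv2.INTER_CUBIC)
b=cv2.resize(S[150:350,170:370],None,fx=3,fy=3,interpolation=cv2.INTER_CUBIC)
cv2.imwrite("pics/ct.png",a);cv2.imwrite("pics/cs.png",b)
E
```

```text
top (np.float64(337.75), np.float64(205.4659090909091)) 176 329 347 196 211
[ 0  0  0  0  0  0  6  7  7  7  7  6  6  6  7  8 18 18 19 19 18 17  0  0
  0  0  0  0]
side (np.float64(307.54918032786884), np.float64(203.327868852459)) 122 300 316 198 210
[ 0  0  0  0  0  0  2  9 12 17 16 14 12  9  8  8  7  5  3  0  0  0  0  0
  0  0]
handle [0.51395499 0.00191365 0.18597916]
top ((501.1095886230469, 339.45892333984375), (57.350154876708984, 80.40726470947266), 69.44395446777344) [[0.239, -0.279], [0.305, -0.466], [0.176, -0.507], [0.111, -0.322]]
top ((467.23297119140625, 244.32113647460938), (52.547420501708984, 79.54886627197266), 72.47443389892578) [[0.475, -0.21], [0.532, -0.401], [0.406, -0.433], [0.35, -0.244]]
side ((397.52752685546875, 200.40826416015625), (47.987098693847656, 50.47745132446289), 16.699243545532227) [[0.463, -0.195], [0.549, -0.411], [0.401, -0.432], [0.334, -0.221]]
side ((485.40386962890625, 218.98077392578125), (49.81350326538086, 50.009613037109375), 11.309932708740234) [[0.23, -0.263], [0.296, -0.47], [0.165, -0.51], [0.114, -0.303]]
```

View pics/ct.png

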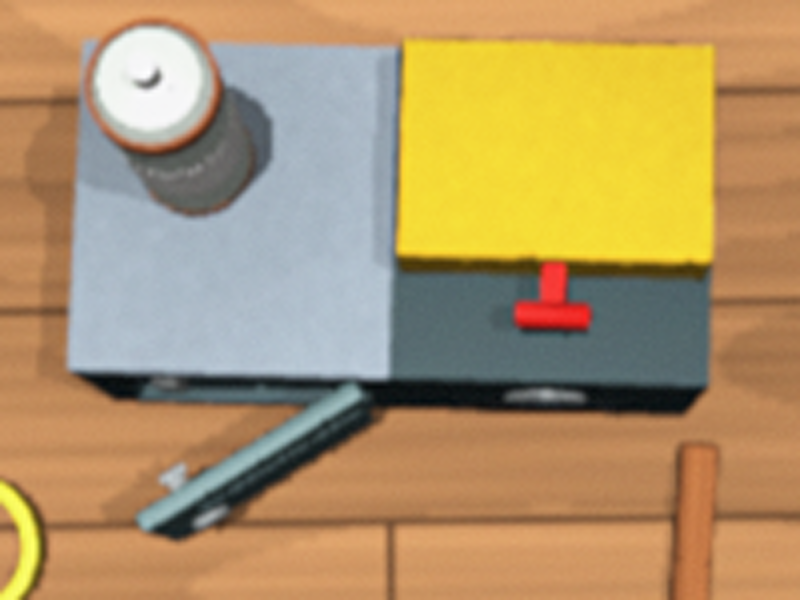

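View pics/cs.png

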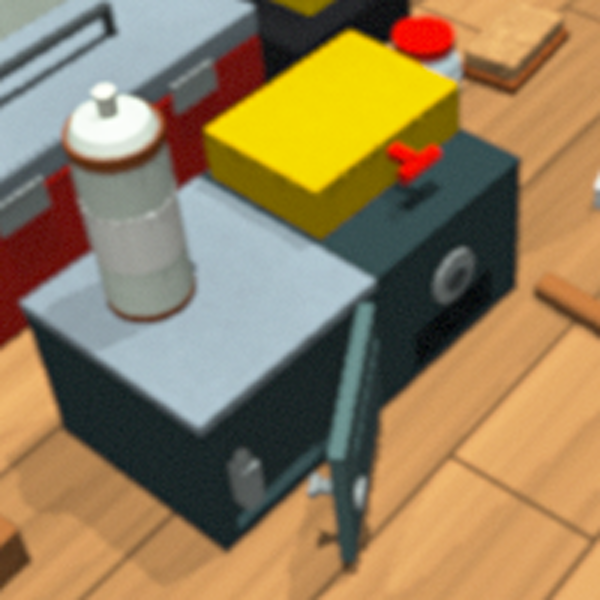

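```bash
python3 - <<'E'
from h import *
ct=lambda u,v:((u+.5)/4-.5+200,(v+.5)/4-.5+130)
cs=lambda u,v:((u+.5)/3-.5+170,(v+.5)/3-.5+150)
f=lambda n,c,uv,z:print(n,c,atz(c,uv,z).round(4))
f("FL","top",ct(69,371),.15);f("FL","side",cs(200,432),.15)
f("FR","top",ct(706,387),.15);f("FR","side",cs(520,158),.15)
f("FM","top",ct(390,380),.15);f("FM","side",cs(375,283),.15)
f("RL","top",ct(85,40),.15);f("RL","side",cs(22,302),.15)
f("handle","top",ct(552,316),.187);f("handle","side",cs(417,161),.187)
f("hoodFL","top",ct(397,258),.201);f("hoodFR","top",ct(712,263),.201)
f("hoodFL","side",cs(317,192),.201);f("hoodFR","side",cs(459,84),.201)
f("hoodRR","top",ct(714,44),.201);f("hoodRL","top",ct(404,38),.201)
f("door free in","top",ct(138,520),.143);f("door free out","top",ct(152,532),.143);f("door hinge in","top",ct(345,387),.143);f("door hinge out","top",ct(370,397),.143)
f("door free","side",cs(340,459),.143);f("hinge","side",cs(366,305),.143)
f("can","top",ct(196,180),.15)
print("tri handle",tri(cs(417,161),ct(552,316)))
T=cv2.imread("pics/top0.png")
m=blob(T,(0,0,200),(180,40,255),(420,205,520,285)); R=cv2.minAreaRect(np.argwhere(m)[:,::-1].astype(np.float32)); B=np.array([atz("top",q,.025)[:2] for q in cv2.boxPoints(R)]);print("tray",B.round(3),B.mean(0),np.linalg.norm(B-np.roll(B,1,0),axis=1))
for i in range(4):
  e=B[i]-B[i-1]; print(np.degrees(np.arctan2(e[1],e[0])))
S=cv2.imread("pics/side0.png")
m=blob(S,(0,0,150),(180,60,255),(365,170,435,235)); hull=cv2.convexHull(np.argwhere(m)[:,::-1].astype(np.float32)); W=np.array([atz("side",q[0],.025)[:2] for q in hull],np.float32);R=cv2.minAreaRect(W);print(R)
E
```

```text
FL top [0.4868 0.2731 0.15  ]
FL side [0.4824 0.2751 0.15  ]
FR top [ 0.4725 -0.0837  0.15  ]
FR side [ 0.472  -0.0857  0.15  ]
FM top [0.4791 0.0931 0.15  ]
FM side [0.4766 0.0958 0.15  ]
RL top [0.6773 0.2654 0.15  ]
RL side [0.6744 0.2647 0.15  ]
handle top [0.5079 0.003  0.187 ]
handle side [0.5097 0.0007 0.187 ]
hoodFL top [0.5384 0.0863 0.201 ]
hoodFR top [ 0.5331 -0.083   0.201 ]
hoodFL side [0.5373 0.0852 0.201 ]
hoodFR side [ 0.5308 -0.0822  0.201 ]
hoodRR top [ 0.6539 -0.0873  0.201 ]
hoodRL top [0.6599 0.0813 0.201 ]
door free in top [0.403  0.2352 0.143 ]
door free out top [0.3962 0.2274 0.143 ]
door hinge in top [0.4764 0.1188 0.143 ]
door hinge out top [0.4705 0.1048 0.143 ]
door free side [0.3956 0.2329 0.143 ]
hinge side [0.4722 0.1124 0.143 ]
can top [0.5949 0.2019 0.15  ]
tri handle [0.50751588 0.00318203 0.18977424]
tray [[ 0.477 -0.216]
 [ 0.532 -0.403]
 [ 0.404 -0.435]
 [ 0.35  -0.25 ]] [ 0.44079327 -0.3258301 ] [0.13103791 0.19457667 0.13164297 0.19243594]
15.12689743318727
-73.57718137519706
-165.79964450515504
106.26217211177769
((0.43528521060943604, -0.3147161900997162), (0.13508562743663788, 0.21859951317310333), 16.527868270874023)
```

```bash
cat >> h.py <<'E'
from scipy.spatial.transform import Rotation as Ro
def go(pts,yaw=None):
    "world points (m) -> tool-axis shifts (mm); yaw (deg): wanted heading of tool x"
    s=ctrl.observe(); R=Ro.from_quat(s["ee_rot"]); M=R.as_matrix(); h=np.degrees(np.arctan2(M[1,0],M[0,0]))
    print("t",round(s["t"],2),"tcp",s["ee_pos"].round(4),"heading",round(h,2),"F",s["wrist_force"].round(1),"w",round(s["grip_width"],4))
    for p in pts: print(p,(M.T@(np.array(p)-s["ee_pos"])*1e3).round(1))
    if yaw is not None: print("spin",(h-yaw+90)%180-90)
E
python3 -c "
from h import *
go([(.26,-.62,.3),(.45,-.25,.3),(.40,.15,.3),(.40,.15,.113)],-2)"
```

```text
t 0.8 tcp [ 0.2294 -0.6348  0.2227] heading 19.87 F [-0.3 -0.1 -0.2] w 0.0877
(0.26, -0.62, 0.3) [ 33.8  -3.5 -77.3]
(0.45, -0.25, 0.3) [ 338.2 -286.9  -77.3]
(0.4, 0.15, 0.3) [ 427.1 -680.1  -77.3]
(0.4, 0.15, 0.113) [ 427.1 -680.1  109.7]
spin 21.86794550031877
```

```bash
python3 -m creep '{"translation":[[0,0,-40],[30,-5,-77],[60,-35,-77],[90,-60,-77],[120,-88,-77],[150,-113,-77],[180,-140,-77],[210,-167,-77],[240,-194,-77],[270,-222,-77],[300,-250,-77],[338,-287,-77]],"spin":[0,0,5,10,15,20,22,22,22,22,22,22]}' 0 20; python3 -c "
from h import *
go([(.45,-.25,.3),(.40,.15,.3),(.40,.15,.113)],-2)"
```

```text
t: 1.8
ee_pos: [0.4454, -0.2585, 0.3]
ee_rot: [1.0, -0.019, 0.0, 0.0]
wrist_force: [0.3, 0.3, 0.2]
grip_width: 0.0113
grip_force: 0.0
t 1.8 tcp [ 0.4454 -0.2585  0.3   ] heading -2.15 F [0.3 0.3 0.2] w 0.0113
(0.45, -0.25, 0.3) [ 4.3 -8.7  0. ]
(0.4, 0.15, 0.3) [-6.060e+01 -4.066e+02 -2.000e-01]
(0.4, 0.15, 0.113) [ -60.8 -406.6  186.8]
spin -0.1476887425222202
```

```bash
python3 -m creep '{"translation":[[-6,-40,0],[-13,-80,0],[-20,-120,0],[-26,-160,0],[-33,-200,0],[-40,-240,0],[-46,-280,0],[-52,-320,0],[-59,-360,0],[-65,-398,0],[-65,-398,0],[-65,-398,0]],"spin":[0,0,0,0,0,0,0,0,0,0,0,0]}'; python3 -c "
from h import *
go([(.40,.15,.3),(.40,.15,.113),(.46,.2,.113)],-2)"
```

```text
t: 2.8
ee_pos: [0.3942, 0.1418, 0.3]
ee_rot: [1.0, -0.016, 0.0, -0.0]
wrist_force: [0.5, -0.3, 0.6]
grip_width: 0.0007
grip_force: 0.0
t 2.8 tcp [0.3942 0.1418 0.3   ] heading -1.85 F [ 0.5 -0.3  0.6] w 0.0007
(0.4, 0.15, 0.3) [ 5.5 -8.4 -0. ]
(0.4, 0.15, 0.113) [  5.4  -8.4 187. ]
(0.46, 0.2, 0.113) [ 63.7 -60.3 187. ]
spin 0.15352309654218743
```

```bash
python3 -m creep '{"translation":[[0,0,40],[0,0,80],[0,0,120],[0,0,160],[0,0,187],[0,0,187],[0,0,187]],"spin":[0,0,0,0,0,0,0]}'; python3 -c "
from h import *
go([(.40,.15,.113),(.4325,.175,.113),(.4515,.205,.113),(.4615,.215,.113)],-2)
for c in('top','side'): cv2.imwrite(f'pics/{c}1.png',imaging.camera(c))
a=cv2.imread('pics/top1.png')[160:310,180:380];b=cv2.imread('pics/side1.png')[200:350,190:390];cv2.imwrite('pics/d1.png',cv2.resize(np.vstack([a,b]),None,fx=2,fy=2))"
```

```text
t: 3.38
ee_pos: [0.3941, 0.1385, 0.1121]
ee_rot: [1.0, -0.019, -0.002, 0.001]
wrist_force: [1.0, 0.3, 0.9]
grip_width: 0.0006
grip_force: 0.0
t 3.38 tcp [0.3941 0.1385 0.1121] heading -2.21 F [1.  0.3 0.9] w 0.0006
(0.4, 0.15, 0.113) [  5.4 -11.7  -0.9]
(0.4325, 0.175, 0.113) [ 36.9 -38.   -1. ]
(0.4515, 0.205, 0.113) [ 54.7 -68.7  -1.1]
(0.4615, 0.215, 0.113) [ 64.4 -79.1  -1.2]
spin -0.21402534416988317
```

View pics/d1.png

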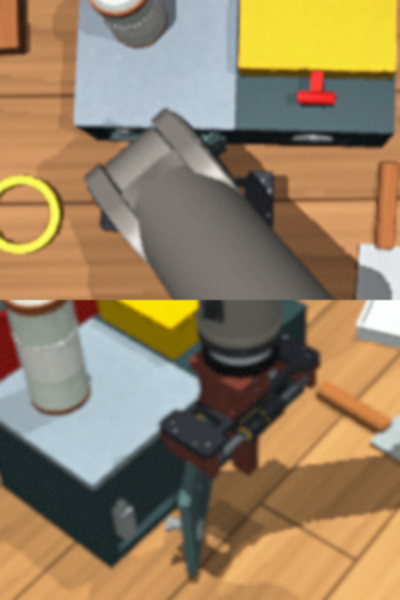

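```bash
python3 -m creep '{"translation":[[8,-15,0],[15,-28,0],[22,-38,0],[29,-47,0],[36,-56,0],[43,-64,0],[49,-71,0],[52,-75,0],[52,-75,0]],"spin":[0,0,0,0,0,0,0,0,0]}'; python3 -c "
from h import *
go([(.4515,.205,.113),(.4615,.215,.113),(.465,.22,.113)],-2)"
```

```text
t: 4.23
ee_pos: [0.4498, 0.2138, 0.1126]
ee_rot: [1.0, -0.018, -0.0, -0.0]
wrist_force: [0.2, -0.8, -0.7]
grip_width: 0.0006
grip_force: 0.0
t 4.23 tcp [0.4498 0.2138 0.1126] heading -2.1 F [ 0.2 -0.8 -0.7] w 0.0006
(0.4515, 0.205, 0.113) [ 2.   8.7 -0.4]
(0.4615, 0.215, 0.113) [11.6 -1.6 -0.4]
(0.465, 0.22, 0.113) [15.  -6.7 -0.4]
spin -0.09566284804343184
```

```bash
for i in 1; do python3 -m creep '{"translation":[[3,0,0],[6,0,0],[9,0,0],[11,0,0],[13,0,0],[13,0,0]],"spin":[0,0,0,0,0,0]}'; done; python3 -c "
from h import *
go([(.465,.22,.113)],-2)
cv2.imwrite('pics/s2.png',imaging.camera('side')[180:380,160:420])
"
```

```text
t: 4.73
ee_pos: [0.4608, 0.2129, 0.1125]
ee_rot: [1.0, -0.018, -0.001, -0.0]
wrist_force: [-6.3, 2.6, 2.6]
grip_width: 0.0004
grip_force: 3.2
t 4.73 tcp [0.4608 0.2129 0.1125] heading -2.09 F [-6.3  2.6  2.6] w 0.0004
(0.465, 0.22, 0.113) [ 4.  -7.2 -0.5]
spin -0.08650036387591342
```

View pics/s2.png

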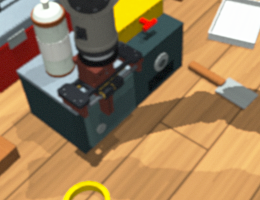

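```bash
python3 -m creep '{"translation":[[1.5,0,0],[3,0,0],[4,0,0],[4,0,0]],"spin":[0,0,0,0]}'; python3 -m creep '{"translation":[[1.5,0,0],[3,0,0],[4,0,0],[4,0,0]],"spin":[0,0,0,0]}'
```

```text
t: 5.12
ee_pos: [0.4608, 0.2129, 0.1124]
ee_rot: [1.0, -0.017, -0.004, 0.001]
wrist_force: [-19.8, 1.8, 15.4]
grip_width: 0.0003
grip_force: 9.7
t: 5.45
ee_pos: [0.4608, 0.2129, 0.1121]
ee_rot: [1.0, -0.017, -0.007, 0.002]
wrist_force: [-30.5, 1.1, 25.0]
grip_width: 0.0007
grip_force: 15.7
```

```bash
python3 -m creep '{"translation":[[-5,0,0],[-10,0,0],[-25,0,0],[-35,0,0],[-35,20,-40],[-35,60,-80],[-35,100,-120],[-35,140,-120],[-35,180,-120],[-35,200,-120],[-35,200,-120]],"spin":[0,0,0,0,0,0,0,0,0,0,0]}'; python3 -c "
from h import *
cv2.imwrite('pics/s3.png',cv2.resize(np.hstack([imaging.camera('side')[180:350,170:350],imaging.camera('top')[110:280,190:370]]),None,fx=2,fy=2))
# pinch of handle: closed flap
go([(.507,.003,.30),(.507,.003,.17)],-2)
"
```

```text
t: 6.37
ee_pos: [0.4278, 0.0052, 0.2334]
ee_rot: [1.0, -0.024, 0.001, 0.002]
wrist_force: [0.4, -0.3, -0.6]
grip_width: 0.0003
grip_force: 0.0
t 6.47 tcp [0.4281 0.0115 0.2329] heading -2.43 F [-0.4 -0.3  0.6] w 0.0005
(0.507, 0.003, 0.3) [ 79.3   5.2 -67. ]
(0.507, 0.003, 0.17) [79.1  5.1 63. ]
spin -0.4271175067680417
```

View pics/s3.png

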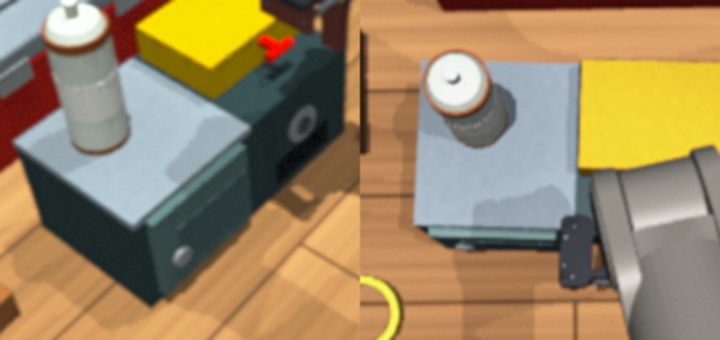

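```bash
python3 -m creep '{"translation":[[0,0,-35],[25,2,-60],[50,4,-67],[79,5,-67],[79,5,-67],[79,5,-67]],"spin":[0,0,0,0,0,0]}' 0.85; python3 -c "
from h import *
go([(.507,.003,.25),(.507,.003,.17)],-2.2)"
```

```text
t: 6.97
ee_pos: [0.5074, 0.0073, 0.2989]
ee_rot: [1.0, -0.018, -0.001, -0.001]
wrist_force: [-1.0, 0.4, -0.5]
grip_width: 0.037
grip_force: 0.0
t 6.97 tcp [0.5074 0.0073 0.2989] heading -2.01 F [-1.   0.4 -0.5] w 0.037
(0.507, 0.003, 0.25) [-0.2  4.4 48.9]
(0.507, 0.003, 0.17) [-1.000e-01  4.500e+00  1.289e+02]
spin 0.19236679444696847
```

```bash
python3 -m creep '{"translation":[[0,4,0],[0,4,0],[0,4,30],[0,4,60],[0,4,80],[0,4,100],[0,4,115],[0,4,129],[0,4,129],[0,4,129]],"spin":[0,0,0,0,0,0,0,0,0,0]}' ; python3 -c "
from h import *
go([(.507,.003,.17)],-2.2)"
```

```text
t: 7.8
ee_pos: [0.5056, 0.0017, 0.1705]
ee_rot: [1.0, -0.018, -0.001, 0.0]
wrist_force: [0.3, -0.3, -0.4]
grip_width: 0.0749
grip_force: 0.0
t 7.8 tcp [0.5056 0.0017 0.1705] heading -2.11 F [ 0.3 -0.3 -0.4] w 0.0749
(0.507, 0.003, 0.17) [ 1.4 -1.3  0.5]
spin 0.0948281113157492
```

```bash
python3 -m creep '{"translation":[[0,0,0],[0,0,0],[0,0,0],[0,0,0],[0,0,0],[0,0,0]],"spin":[0,0,0,0,0,0]}' 0.3 12 ; python3 - <<'E'
from h import *
cv2.imwrite('pics/s4.png',cv2.resize(imaging.camera('side')[130:280,230:390],None,fx=3,fy=3))
s=ctrl.observe();p=s["ee_pos"];a0=np.arctan2(35,147.9)
M=Ro.from_quat(s["ee_rot"]).as_matrix()
X=np.array([.9993,-.038,0])
for al in list(np.arange(.1,1.7,.1))+[1.55]:
    a=a0+al; w=.152*((np.cos(a0)-np.cos(a))*X+(np.sin(a)-np.sin(a0))*np.array([0,0,1])); print(round(al,2),(M.T@w*1e3).round(1))
go([],-2.2)
E
```

```text
t: 8.3
ee_pos: [0.5068, 0.0026, 0.171]
ee_rot: [1.0, -0.018, 0.0, -0.001]
wrist_force: [-0.5, -2.2, 1.9]
grip_width: 0.0401
grip_force: 12.0
0.1 [  4.2  -0.  -14.6]
0.2 [  9.9  -0.  -28.7]
0.3 [ 17.   -0.  -42.1]
0.4 [ 25.3  -0.  -54.8]
0.5 [ 34.9  -0.  -66.6]
0.6 [ 45.7  -0.  -77.4]
0.7 [ 57.4  -0.  -87. ]
0.8 [ 70.   -0.  -95.4]
0.9 [  83.5   -0.  -102.6]
1.0 [  97.5    0.  -108.3]
1.1 [ 112.1    0.  -112.6]
1.2 [ 127.     0.  -115.5]
1.3 [ 1.422e+02  1.000e-01 -1.168e+02]
1.4 [ 1.574e+02  1.000e-01 -1.166e+02]
1.5 [ 1.725e+02  1.000e-01 -1.149e+02]
1.6 [ 1.873e+02  1.000e-01 -1.117e+02]
1.55 [ 1.799e+02  1.000e-01 -1.135e+02]
t 8.35 tcp [0.5068 0.0025 0.171 ] heading -2.11 F [-1.7  3.6  1.8] w 0.0397
spin 0.09160557246724466
```

View pics/s4.png

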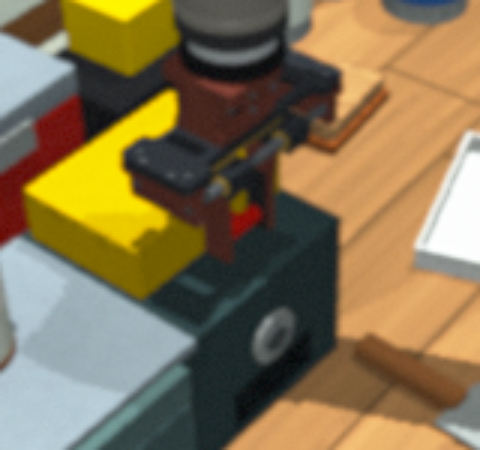

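```bash
python3 -m creep '{"translation":[[2,0,-7],[4,0,-14.5],[7,0,-21.5],[10,0,-28.5],[13.5,0,-35.5],[17,0,-42],[21,0,-48.5],[25.5,0,-55],[30,0,-61],[35,0,-66.5],[45.5,0,-77.5],[45.5,0,-77.5]],"spin":[0,0,0,0,0,0,0,0,0,0,0,0]}' - 15; python3 -c "
from h import *
go([],-2.2)"
```

```text
t: 9.35
ee_pos: [0.5538, 0.0006, 0.2504]
ee_rot: [1.0, -0.018, 0.001, -0.0]
wrist_force: [-2.0, 5.4, 3.5]
grip_width: 0.0399
grip_force: 15.0
t 9.35 tcp [0.5538 0.0006 0.2504] heading -2.12 F [-2.   5.4  3.5] w 0.0399
spin 0.08121400285243396
```

```bash
python3 -m creep '{"translation":[[12,0,-9.5],[24.5,0,-18],[38,0,-25],[52,0,-31],[66.5,0,-35],[81.5,0,-38],[96.5,0,-39.5],[111.5,0,-39],[127,0,-37.5],[134,0,-36],[134,0,-36],[134,0,-36]],"spin":[0,0,0,0,0,0,0,0,0,0,0,0]}'; python3 -c "
from h import *
go([],-2.2)"
```

```text
t: 10.35
ee_pos: [0.6879, -0.0047, 0.286]
ee_rot: [1.0, -0.019, 0.002, -0.0]
wrist_force: [3.3, 2.1, 5.5]
grip_width: 0.0394
grip_force: 15.0
t 10.35 tcp [ 0.6879 -0.0047  0.286 ] heading -2.14 F [3.3 2.1 5.5] w 0.0394
spin 0.06083941512032709
```

```bash
python3 -m creep '{"translation":[[0,0,0],[0,0,0],[0,0,0],[0,0,-25],[0,0,-60],[-30,20,-85],[-60,55,-85],[-90,90,-85],[-120,120,-85],[-150,150,-85],[-170,185,-85],[-180,220,-85]],"spin":[0,0,0,0,0,0,0,0,0,0,0,0]}' 0.8; python3 - <<'E'
from h import *
T=imaging.camera('top');S=imaging.camera('side')
cv2.imwrite('pics/top5.png',T);cv2.imwrite('pics/side5.png',S)
for n in("plate","plate_tab","flap"):
    for c in("top","side"):
        for d in trace(n,c)[:2]: print(n,c,round(d["p"],2),np.round(d["bbox"]))
a=cv2.resize(T[120:240,260:420],None,fx=4,fy=4,interpolation=cv2.INTER_CUBIC)[:480,:400*2]
b=cv2.resize(S[130:290,190:390],None,fx=3,fy=3,interpolation=cv2.INTER_CUBIC)
cv2.imwrite('pics/a5.png',a);cv2.imwrite('pics/b5.png',b)
go([(.58,0,.3)],-2.2)
E
```

```text
t: 11.35
ee_pos: [0.4964, -0.2147, 0.3695]
ee_rot: [1.0, -0.018, -0.001, 0.0]
wrist_force: [1.7, 0.1, 0.5]
grip_width: 0.0703
grip_force: 0.0
plate top 0.69 [338. 176.  55.   9.]
plate top 0.51 [255. 229.  61.  13.]
plate side 0.53 [287. 202.  32.  28.]
plate side 0.45 [262. 231. 171. 206.]
plate_tab top 0.94 [340. 180.  56.   8.]
plate_tab side 0.83 [287. 203.  35.  30.]
plate_tab side 0.41 [268. 288.  53.  75.]
flap top 0.55 [341. 125.  82.  38.]
flap side 0.7 [252. 171.  62.  80.]
t 11.75 tcp [ 0.5003 -0.2122  0.369 ] heading -1.98 F [ 0.5  1.  -0.9] w 0.0702
(0.58, 0, 0.3) [  72.4 -214.8   69.1]
spin 0.22466096881252895
```

View pics/a5.png

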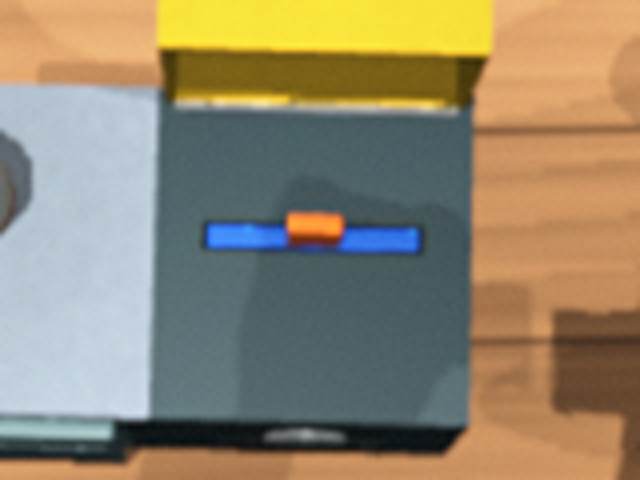

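View pics/b5.png

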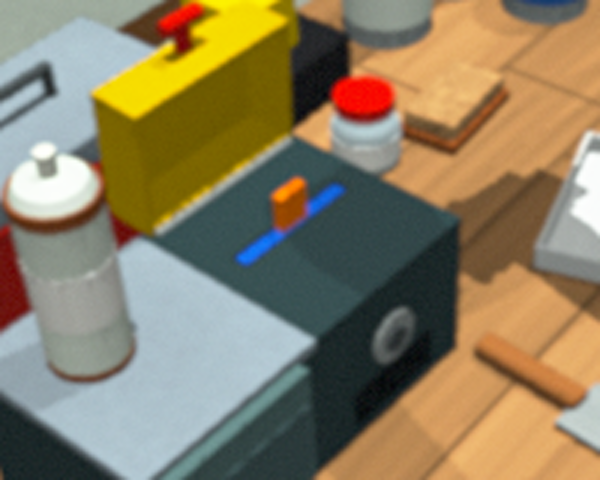

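Flap is upright. The blue plate shows in the slot from (205,238) to (420,240) of the top crop, with the orange tab top at about (315,222). In the side crop the tab is at (289,203).

```bash
python3 - <<'E'
from h import *
T=cv2.imread('pics/top5.png');S=cv2.imread('pics/side5.png')
r={}
for c,I,b in(("top",T,(325,165,350,190)),("side",S,(275,180,300,215))):
    m=blob(I,(4,140,80),(16,255,255),b); ys,xs=np.nonzero(m); r[c]=(xs.mean(),ys.mean()); print(c,r[c],xs.min(),xs.max(),ys.min(),ys.max())
ct=lambda u,v:((u+.5)/4-.5+260,(v+.5)/4-.5+120)
cs=lambda u,v:((u+.5)/3-.5+190,(v+.5)/3-.5+130)
print("tabtop",atz("top",ct(315,221),.185),"tabtop side",atz("side",cs(290,184),.185), tri(cs(290,184),ct(315,221)))
print("plate ends",atz("top",ct(205,237),.15),atz("top",ct(420,240),.15),"side",atz("side",cs(240,260),.15),atz("side",cs(340,188),.15))
go([(.58,0,.30),(.58,0,.155)],-2.2)
E
```

```text
top (np.float64(338.3333333333333), np.float64(176.30107526881721)) 332 345 173 180
side (np.float64(286.00735294117646), np.float64(197.0)) 280 291 189 205
tabtop [ 5.83052028e-01 -3.79332926e-05  1.85000000e-01] tabtop side [ 0.582778   -0.00576375  0.185     ] [ 0.58066012 -0.00076999  0.18952994]
plate ends [0.58294787 0.06098925 0.15      ] [ 0.57937057 -0.06048777  0.15      ] side [0.58328695 0.05887889 0.15      ] [ 0.57547498 -0.05867434  0.15      ]
t 11.75 tcp [ 0.5003 -0.2122  0.369 ] heading -1.98 F [ 0.5  1.  -0.9] w 0.0702
(0.58, 0, 0.3) [  72.4 -214.8   69.1]
(0.58, 0, 0.155) [  72.4 -214.7  214.1]
spin 0.22466096881252895
```

```bash
python3 -m creep '{"translation":[[12,-36,0],[25,-72,0],[37,-108,0],[50,-144,10],[62,-180,40],[73.5,-215,65],[73.5,-215,95],[73.5,-215,110],[73.5,-215,110],[73.5,-215,110]],"spin":[0,0,0,0,0,0,0,0,0,0]}' 0.7; python3 -c "
from h import *
go([(.581,0,.155)],-2)"
```

```text
t: 12.58
ee_pos: [0.5809, -0.0007, 0.2587]
ee_rot: [1.0, -0.018, -0.001, -0.0]
wrist_force: [-0.4, 0.1, 0.7]
grip_width: 0.0616
grip_force: 0.0
t 12.58 tcp [ 0.5809 -0.0007  0.2587] heading -2.03 F [-0.4  0.1  0.7] w 0.0616
(0.581, 0, 0.155) [  0.3  -0.7 103.7]
spin -0.034065568105333455
```

```bash
python3 -m creep '{"translation":[[0,0,25],[0,0,50],[0,0,70],[0,0,85],[0,0,95],[0,0,103],[0,0,103]],"spin":[0,0,0,0,0,0,0]}' && python3 -m creep '{"translation":[[0,0,0],[0,0,0],[0,0,0],[0,0,0],[0,0,0],[0,0,0]],"spin":[0,0,0,0,0,0]}' 0.2 30;  python3 -c "
from h import *
go([(.581,0,.155)],-2)"
```

```text
t: 13.17
ee_pos: [0.5812, -0.0019, 0.156]
ee_rot: [1.0, -0.019, -0.0, 0.0]
wrist_force: [-0.2, -0.8, -0.1]
grip_width: 0.0611
grip_force: 0.0
t: 13.67
ee_pos: [0.5814, -0.0014, 0.1565]
ee_rot: [1.0, -0.019, 0.0, -0.0]
wrist_force: [0.5, 0.7, 2.0]
grip_width: 0.0297
grip_force: 30.0
t 13.67 tcp [ 0.5814 -0.0014  0.1565] heading -2.12 F [0.5 0.7 2. ] w 0.0297
(0.581, 0, 0.155) [-0.4 -1.4  1.5]
spin -0.12422242430493213
```

```bash
python3 -m creep '{"translation":[[0,0,-8],[0,0,-16],[0,0,-26],[0,0,-38],[0,0,-50],[0,0,-65],[0,0,-80],[0,0,-95],[0,0,-110],[0,0,-130],[0,0,-150],[0,0,-160]],"spin":[0,0,0,0,0,0,0,0,0,0,0,0]}' - 40;  python3 -c "
from h import *
go([(.38,0,.32),(.4408,-.325,.32),(.4408,-.325,.215)],16.4)"
```

```text
t: 14.67
ee_pos: [0.5821, -0.0013, 0.3199]
ee_rot: [1.0, -0.019, 0.002, -0.0]
wrist_force: [-0.2, -0.1, -1.6]
grip_width: 0.0299
grip_force: 40.0
t 14.67 tcp [ 0.5821 -0.0013  0.3199] heading -2.13 F [-0.2 -0.1 -1.6] w 0.0299
(0.38, 0, 0.32) [-202.     6.2   -1. ]
(0.4408, -0.325, 0.32) [-129.2  328.7   -0.7]
(0.4408, -0.325, 0.215) [-129.6  328.7  104.3]
spin -18.52877018692483
```

```bash
python3 -m creep '{"translation":[[-4,10,0],[-12,30,0],[-22,55,0],[-33,83,0],[-44,111,0],[-55,139,0],[-66,167,0],[-77,195,0],[-88,223,0],[-99,251,0],[-110,279,0],[-120,304,0]],"spin":[0,0,0,0,-3,-6,-9,-12,-15,-18,-18.5,-18.5]}' && python3 -m creep '{"translation":[[0,0,0],[0,0,0],[0,0,0]],"spin":[0,0,0]}';  python3 -c "
from h import *
go([(.44,-.324,.32),(.44,-.324,.215)],16.4)"
```

```text
t: 15.67
ee_pos: [0.4475, -0.3032, 0.3152]
ee_rot: [0.99, 0.142, -0.001, -0.0]
wrist_force: [0.2, 0.1, -1.9]
grip_width: 0.0296
grip_force: 40.0
t: 15.92
ee_pos: [0.4495, -0.3004, 0.3155]
ee_rot: [0.99, 0.142, -0.0, -0.001]
wrist_force: [0.4, 0.3, -1.5]
grip_width: 0.0299
grip_force: 40.0
t 15.92 tcp [ 0.4495 -0.3004  0.3155] heading 16.37 F [ 0.4  0.3 -1.5] w 0.0299
(0.44, -0.324, 0.32) [-15.7  20.   -4.5]
(0.44, -0.324, 0.215) [-15.7  20.1 100.5]
spin -0.03184734577870074
```

```bash
python3 -m creep '{"translation":[[-8,10,10],[-16,20,25],[-16,20,45],[-16,20,65],[-16,20,82],[-16,20,94],[-16,20,100],[-16,20,100],[-16,20,100],[-16,20,100],[-16,20,100]],"spin":[0,0,0,0,0,0,0,0,0,0,0]}';  python3 - <<'E'
from h import *
go([(.44,-.324,.215)],16.4)
T=imaging.camera('top');S=imaging.camera('side')
for c in("top","side"):
    for n in ("plate","door","flap"):
        for d in trace(n,c)[:1]: print(n,c,round(d["p"],2),np.round(d["bbox"]))
cv2.imwrite('pics/f.png',np.hstack([S[100:400,180:540],T[100:400,200:560]]))
E
```

```text
t: 16.83
ee_pos: [0.4409, -0.325, 0.2172]
ee_rot: [0.99, 0.142, 0.001, 0.001]
wrist_force: [-0.5, -0.4, -2.0]
grip_width: 0.0301
grip_force: 40.0
t 16.83 tcp [ 0.4409 -0.325   0.2172] heading 16.38 F [-0.5 -0.4 -2. ] w 0.0301
(0.44, -0.324, 0.215) [-0.6 -1.2  2.2]
spin -0.02034254605413821
door top 0.93 [257. 231.  62.  13.]
flap top 0.72 [340. 126.  84.  39.]
plate side 0.69 [404. 161.  18.  51.]
door side 0.77 [268. 290.  50.  74.]
flap side 0.76 [254. 171.  66.  82.]
```

View pics/f.png

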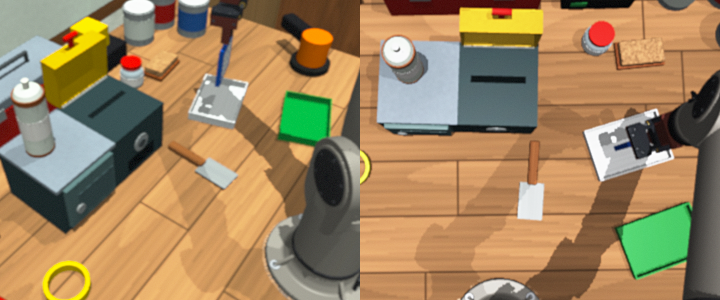

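```bash
python3 -m creep '{"translation":[[0,0,0],[0,0,0],[0,0,0],[0,0,0]],"spin":[0,0,0,0]}'; python3 -c "
from station import ctrl
print(ctrl.sign_off())"
```

```text
t: 17.57
ee_pos: [0.4402, -0.3247, 0.2161]
ee_rot: [0.99, 0.142, -0.0, -0.0]
wrist_force: [-0.5, -0.4, -0.8]
grip_width: 0.0296
grip_force: 40.0
the job is handed in; nothing more can be done
None
```

I handed the job in at about 17.6 s: the door is shut, the flap is up, and the plate is held upright over the middle of the aluminium tray, lined up with its long side, its lower edge about 10 cm above the bench; the hand-in gave no verdict.

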